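# Turn the screwdriver over in the tool mug

## Robot

A 7-joint arm with a two-finger parallel gripper is mounted at the origin on a cart in front of the work surface, level with it; the furniture and walls round the work are solid. World frame = base frame: x ahead of the robot, y to its left, z up, the work surface at z = 0. Lengths are in m, angles in degrees, forces in N, time in s.
With the tool pointing down it reaches from about 0.425 to 0.875 m from the base axis. Payload 8.4 kg.
Tool frame: the origin (TCP) lies between the finger pads; the fingertips stand 25 mm ahead of it and the grasp point (between the pads) lies 6 mm ahead of it; z points along the fingers, y is the line along which they close (so a half turn about z gives the same grasp; the last joint's range is limited). The gripper opens to 85 mm and grips with 20 to 120 N. Pads are 22 mm wide; open, the fingers measure 114 mm over their backs; the gripper's body (76 mm by 85 mm) begins 54 mm behind the grasp point. The pads swing forward as they close: fully open they stand 13 mm farther back than shut.
Start: joints at [63.644, 19.091, 2.286, 83.961, -0.768, 76.965, -3.352], TCP at [0.229, -0.608, 0.256] pointing down, gripper open.
Joint ranges: [-147.57, 147.57], [-21.85, 119.76], [-74.77, 79.35], [14.55, 137.4], [-85.83, 265.84], [4.83, 119.75], [-152.11, 152.11]. Speed limits (degrees/s): [127.2, 127.2, 159.86, 159.86, 180, 180, 180].

## Interface

Orientations are given as [roll, pitch, yaw] about the fixed x, y, z axes, in that order (R = Rz(yaw) Ry(pitch) Rx(roll)).
In Python, from rig import ctrl gives the robot as it stands.
- The arm moves only by the shell command python3 -m creep 'ROWS'. ROWS is a JSON list of rows, 1 to 20 of them, each of 7 numbers: the finger opening in m, then dx, dy, dz in m, then a rotation vector rx, ry, rz in degrees; each row is the pose to reach, as a shift and turn from the pose commanded when the command began, along the tool's axes at that moment; what a row does not reach only later rows make up. A row lasts 1/12 s, in which the tool goes at most 0.0417 m and 7.16 degrees, less where a joint would pass 70% of its speed; a pose out of reach is approached as far as the arm can. The fingers move at their own pace and stop on an object; the grip force is fixed at half the most. Time passes only in rows, so rows that do not move let the fingers close. It prints the time, the measured TCP pose, the force, the opening and the grip force at its end.
- ctrl.get_state(): the state, without advancing time (a new reading comes with each control period).
- ctrl.camera(name): name is "scene" or "top" or "wrist"; returns a dict with "pixels" (420x560x3 uint8, red, green, blue), "range_z" (420x560 float32, m along the optical axis (not along the pixel's ray), 0 where there is no reading), "camera_matrix" (3x3 intrinsics, pixels), "distortion" ([k1, k2, p1, p2, k3] as OpenCV has them; the pictures are not rectified), "R" (3x3) and "t" (3): a world point X has camera coordinates R X + t. Camera axes: x right, y down, z forward; pixel columns grow to the right and rows downward; lengths in m; the calibration is good to about 2 mm. A picture is of the moment at which its call begins.
- ctrl.finish_job(): hands the job in; it is judged then, once.
The state is a dict: "time_s": time; "qpos": joint angles; "qd": joint speeds; "joint_torque": joint torques, N m; "position": TCP position; "tcp_rot": TCP orientation; "wrist_force": force on the tool from outside, world axes, zero at the start; "moment": the same for the moment, N m; "finger_gap": finger opening in m; "gripper_force": force on a finger pad.
Only numpy, scipy, OpenCV 4.12 (cv2) and the standard library are available. Lean on these libraries where they do the work, as an engineer would, in place of code of your own. Each camera call takes 0.05 s, during which the arm holds its last target. There are 200 camera calls.

## Task

Someone has dropped the screwdriver into the tool mug blade up and leaning over the mug's handle. Take it out, lay it down on the free worktop and let go of it, then pick it up again and lower it back into the mug, blade down and without dropping it, so that it leans on the side of the rim opposite the mug's handle and the handle is free to hold. Leave the mug standing where it is and do not disturb the small card box, the round clip tin or the calculator.

Things in the scene. Friction and masses are not known exactly. Their poses are not given: they have to be found in the camera images.
- mug: plain white ceramic mug (not the patterned coffee mug far left), loose, 0.38 kg, upright on the worktop; 82 mm outer diameter, 110 mm tall. Origin: centre of its underside; z up along its axis; +y points to its ear-shaped handle (reaches 78 mm from the axis, 20 to 95 mm up), so -y is the side away from the handle. The handle points to the robot's right (world -y), up to 35 degrees either way
- mug_rim (a point): centre of the mug's mouth, 110 mm above its underside; axes as the mug's. Straight wall 4 mm thick, inner diameter 74 mm
- mug_in (a point): centre of the mug's flat inner floor, 5 mm above its underside, 105 mm below the rim; axes as the mug's
- screwdriver: screwdriver, loose, 175 mm long, about 0.07 to 0.13 kg, centre of mass 70 mm from the butt. Own z axis runs along its length from the butt of the grip to the blade; origin on that axis, 52 mm from the butt, 123 mm from the blade's end. Starts in the mug, blade up, leaning about 30 degrees from vertical over the handle side of the rim (at most 26 degrees to either side of the handle)
- blade_tip (a point): end of the blade, on the screwdriver's axis. Bright steel round shank 8.4 mm thick, 90 mm long with the blade; the last 14 mm are a flat 8 x 4 mm blade. At the start about 55 mm of it stand out above the rim
- butt (a point): end of the grip, on the screwdriver's axis. Dark hexagonal grip, 85 mm long, 25 mm across flats, stepped neck at the shank. On the worktop it lies on a flat of the grip with its axis about level, 12 mm up
- card_box: small closed cardboard box, white over brown, 97 x 61 x 34 mm, behind the mug; leave it alone. Origin: centre of its underside, x along its length
- clip_tin: closed round tin, 71 mm in diameter, 24 mm high, left of the mug; leave it alone. Origin: centre of its underside
- calculator: desk calculator, 130 x 80 x 14 mm, to the far right; leave it alone. Origin: centre of its underside. The worktop between it and the mug (x 0.42 to 0.56, y -0.31 to -0.05) is always free, room to lay the screwdriver down; a notebook lies behind it from x = 0.60
Things that resemble listed ones, but are neither listed nor needed, are in the scene too. What is shaped like the mug but red or yellow is not meant.

How it is judged:
By the outcome, as a careful person would: the job done as asked, in the order asked, and still so for the second after the job is handed in, with the robot touching nothing.
It also fails if it takes over 54 s, if anything falls off the work surface, if the arm or the gripper's body presses on something with over 40 N, if the wrist force passes 120 N, or if a joint passes its speed limit or range.

## Working session

There is one attempt and no reset: what is moved stays moved. The work goes in short steps, Python scripts to look and compute and a shell command to move; the robot and the scene stay as the last step left them, time stands still between calls to the robot, and variables do not carry over. Pictures are saved under pics/ and viewed, at most 12 in all, crops included, and the job is handed in when it is done.

```bash
ls; mkdir -p pics; python3 - <<'E'
from rig import ctrl
import cv2,numpy as np
s=ctrl.get_state();print(s)
ims=[]
for n in ("scene","top"):
    c=ctrl.camera(n);np.savez(f"pics/{n}0.npz",**{k:np.array(v) for k,v in c.items()})
    print(n,c["camera_matrix"],c["distortion"],c["R"],c["t"])
    cv2.imwrite(f"pics/{n}0.png",c["pixels"][:,:,::-1])
E
```

```text
pics
{'time_s': 0.0, 'qpos': array([63.64288334, 19.13203985,  2.28307706, 84.01489018, -0.76651508,
       76.965989  , -3.35175936]), 'qd': array([ 0.0145305 ,  0.08354453, -0.06168709, -0.09539258, -0.03851987,
       -0.03101525,  0.02673026]), 'joint_torque': array([-5.76965358e-04, -6.58567357e+01,  1.36480149e+00, -4.05567920e+01,
        1.67343213e-02,  1.25610852e-02,  1.07122827e-05]), 'position': array([ 0.22929953, -0.60773227,  0.25538499]), 'tcp_rot': array([-1.79902567e+02,  7.33244389e-03,  2.06741118e+01]), 'wrist_force': array([-0.37003577, -0.1177827 ,  0.33563614]), 'moment': array([ 0.00362821, -0.02258487, -0.00256673]), 'gripper_force': 0.0, 'finger_gap': 0.08532340291328684}
scene [[544.85416118   0.         275.55307482]
 [  0.         544.85416118 209.0145547 ]
 [  0.           0.           1.        ]] [-0.12011856  0.          0.          0.          0.        ] [[ 0.53363944 -0.84571084 -0.00145855]
 [-0.33464848 -0.20957706 -0.91874254]
 [ 0.77668484  0.49076535 -0.39485443]] [-0.22593429  0.30020617  1.47768228]
top [[446.00758027   0.         281.73497405]
 [  0.         446.00758027 204.97274324]
 [  0.           0.           1.        ]] [-0.00800052  0.          0.          0.          0.        ] [[-0.00559697 -0.99980765  0.01879714]
 [-0.99671653  0.00405928 -0.08086829]
 [ 0.08077644 -0.01918804 -0.99654753]] [0.05109402 0.48372232 1.41897152]
```

View pics/scene0.png

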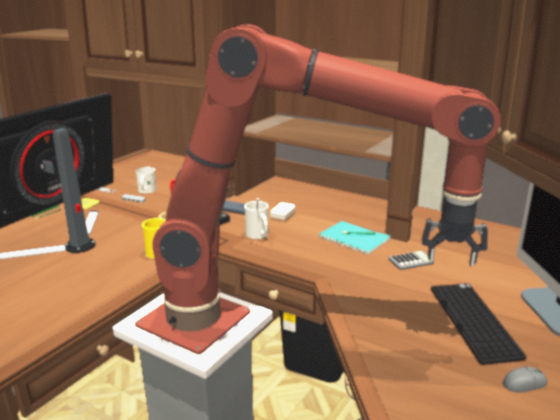

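View pics/top0.png

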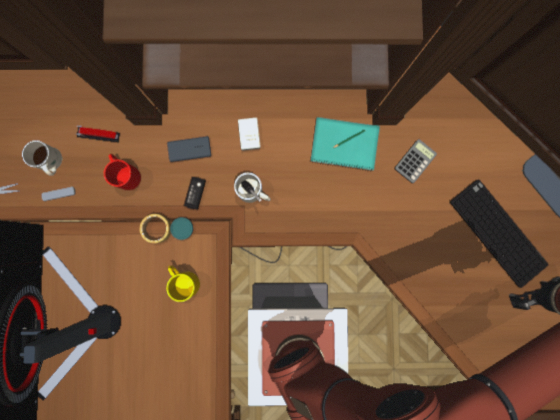

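The scene view shows the white mug near (257,220) with its handle right and toward the camera, and the card box at (283,211). In the top view the mug is at (249,187), the screwdriver tip near (265,185), the box at (249,133) and the calculator at (415,160). Next I'll crop in and take points from the depth.

```bash
cat > h.py <<'E'
import numpy as np,cv2
from scipy.spatial.transform import Rotation as Ro
def load(n): return dict(np.load(f"pics/{n}.npz"))
def snap(ctrl,cam,name):
    c=ctrl.camera(cam);c={k:np.array(v) for k,v in c.items()};np.savez(f"pics/{name}.npz",**c);return c
def und(c,px):
    return cv2.undistortPoints(np.float64(px).reshape(-1,1,2),c["camera_matrix"],c["distortion"]).reshape(-1,2)
def ray(c,px):
    n=und(c,px);d=np.c_[n,np.ones(len(n))]@c["R"];return -c["R"].T@c["t"],d
def onz(c,px,z):
    o,d=ray(c,px);return o+d*((z-o[2])/d[:,2:])
def cloud(c,box):  # u0,v0,u1,v1 -> Nx3 world, Nx3 colour, Nx2 px
    u0,v0,u1,v1=box;u,v=np.meshgrid(np.arange(u0,u1),np.arange(v0,v1));px=np.c_[u.ravel(),v.ravel()]
    z=c["range_z"][px[:,1],px[:,0]];n=und(c,px);P=(np.c_[n,np.ones(len(n))]*z[:,None]-c["t"])@c["R"]
    k=z>0;return P[k],c["pixels"][px[k,1],px[k,0]].astype(int),px[k]
def tri(c1,p1,c2,p2):
    o1,d1=ray(c1,p1);o2,d2=ray(c2,p2);out=[]
    for a,b in zip(d1,d2):
        s=np.linalg.lstsq(np.c_[a,-b],o2-o1,rcond=None)[0];q=o1+a*s[0];r=o2+b*s[1];out.append(np.r_[(q+r)/2,np.linalg.norm(q-r)])
    return np.array(out)
def proj(c,X):
    return cv2.projectPoints(np.float64(X).reshape(-1,3),cv2.Rodrigues(c["R"])[0],c["t"],c["camera_matrix"],c["distortion"])[0].reshape(-1,2)
E
python3 - <<'E'
from h import *
s,t=load("scene0"),load("top0")
a=cv2.resize(s["pixels"][185:255,230:300],(400,400),interpolation=cv2.INTER_CUBIC);b=cv2.resize(t["pixels"][160:210,230:280],(400,400),interpolation=cv2.INTER_CUBIC)
cv2.imwrite("pics/crop0.png",np.hstack([a,b])[:,:,::-1])
for c,bx in((t,(230,165,280,210)),(s,(235,185,280,245))):
    P,C,px=cloud(c,bx);k=P[:,2]>.1;print(k.sum(),P[k].min(0),P[k].max(0))
    k=(abs(P[:,2]-.11)<.006)&(C.min(1)>100);print("rim",k.sum(),P[k].min(0),P[k].max(0))
    k=P[:,2]>.12;print(np.c_[P[k].round(3),px[k]])
E
```

```text
152 [0.48717133 0.11323184 0.10041532] [0.57750781 0.19468744 0.16384502]
rim 113 [0.49784544 0.1159106  0.1041304 ] [0.57750781 0.19468744 0.11589584]
[[5.12e-01 1.31e-01 1.24e-01 2.55e+02 1.93e+02]
 [5.09e-01 1.34e-01 1.21e-01 2.54e+02 1.94e+02]
 [5.08e-01 1.30e-01 1.30e-01 2.55e+02 1.94e+02]
 [5.08e-01 1.27e-01 1.27e-01 2.56e+02 1.94e+02]
 [5.06e-01 1.34e-01 1.24e-01 2.54e+02 1.95e+02]
 [5.04e-01 1.30e-01 1.36e-01 2.55e+02 1.95e+02]
 [5.04e-01 1.27e-01 1.39e-01 2.56e+02 1.95e+02]
 [5.04e-01 1.24e-01 1.38e-01 2.57e+02 1.95e+02]
 [5.01e-01 1.30e-01 1.36e-01 2.55e+02 1.96e+02]
 [5.01e-01 1.27e-01 1.40e-01 2.56e+02 1.96e+02]
 [5.01e-01 1.24e-01 1.44e-01 2.57e+02 1.96e+02]
 [5.01e-01 1.21e-01 1.40e-01 2.58e+02 1.96e+02]
 [4.98e-01 1.27e-01 1.46e-01 2.56e+02 1.97e+02]
 [4.97e-01 1.24e-01 1.53e-01 2.57e+02 1.97e+02]
 [4.97e-01 1.21e-01 1.54e-01 2.58e+02 1.97e+02]
 [4.97e-01 1.18e-01 1.53e-01 2.59e+02 1.97e+02]
 [4.94e-01 1.24e-01 1.52e-01 2.57e+02 1.98e+02]
 [4.94e-01 1.18e-01 1.55e-01 2.59e+02 1.98e+02]
 [4.93e-01 1.14e-01 1.64e-01 2.60e+02 1.98e+02]
 [4.90e-01 1.20e-01 1.58e-01 2.58e+0
[... 808 characters left out ...]
1.49e-01 2.57e+02 2.02e+02]
 [4.90e-01 1.12e-01 1.49e-01 2.58e+02 2.02e+02]
 [4.96e-01 1.25e-01 1.40e-01 2.56e+02 2.03e+02]
 [4.90e-01 1.17e-01 1.44e-01 2.57e+02 2.03e+02]
 [4.98e-01 1.18e-01 1.41e-01 2.58e+02 2.03e+02]
 [4.92e-01 1.22e-01 1.38e-01 2.56e+02 2.04e+02]
 [4.89e-01 1.16e-01 1.41e-01 2.57e+02 2.04e+02]
 [4.97e-01 1.18e-01 1.38e-01 2.58e+02 2.04e+02]
 [4.98e-01 1.27e-01 1.31e-01 2.56e+02 2.05e+02]
 [4.97e-01 1.21e-01 1.33e-01 2.57e+02 2.05e+02]
 [5.04e-01 1.23e-01 1.30e-01 2.58e+02 2.05e+02]
 [4.97e-01 1.26e-01 1.28e-01 2.56e+02 2.06e+02]
 [4.99e-01 1.23e-01 1.28e-01 2.57e+02 2.06e+02]
 [5.03e-01 1.30e-01 1.21e-01 2.56e+02 2.07e+02]
 [4.99e-01 1.23e-01 1.25e-01 2.57e+02 2.07e+02]]
```

View pics/crop0.png

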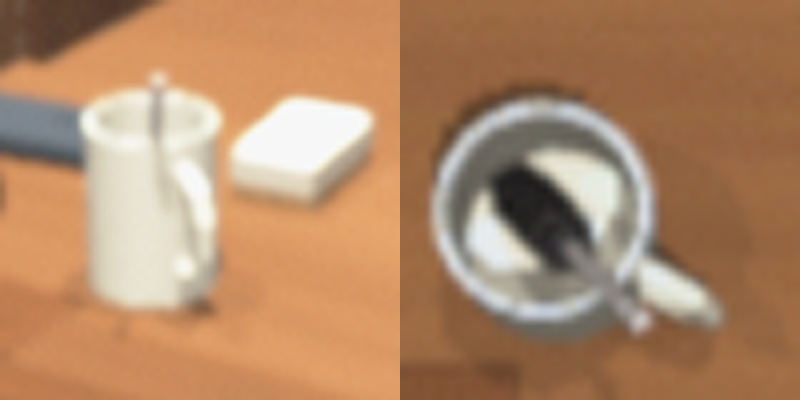

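In the crops, the shank leans over the rim close to the handle, with the tip at top crop (640,322). That is pixel (260,200) in the top view and about (257,199) in the scene view. Next I'll fit the mug, its handle and the screwdriver axis.

```bash
python3 - <<'E'
from h import *
from scipy.optimize import least_squares
s,t=load("scene0"),load("top0")
print("tip tri",tri(t,[[260,200.]],s,[[257.3,198.7]]))
A=[cloud(t,(230,165,282,212)),cloud(s,(230,190,280,245))]
P=np.vstack([a[0] for a in A]);C=np.vstack([a[1] for a in A])
rim=P[(abs(P[:,2]-.109)<.005)&(C.min(1)>90)]
f=least_squares(lambda p:np.hypot(*(rim[:,:2]-p[:2]).T)-p[2],[.537,.155,.039],loss="soft_l1",f_scale=.002)
print("rim",f.x,np.median(rim[:,2]),len(rim));m=f.x[:2]
q=P-np.r_[m,0];r=np.hypot(q[:,0],q[:,1]);k=(r>.05)&(r<.085)&(P[:,2]>.03)&(P[:,2]<.1)&(C.min(1)>100)
a=np.degrees(np.arctan2(q[k,1],q[k,0]));print("handle az",k.sum(),np.median(a),np.percentile(a,[10,90]),r[k].max())
sh=P[(P[:,2]>.122)&(r<.09)];u,d,v=np.linalg.svd(sh-sh.mean(0));v=v[0]*np.sign(v[0][2]);print("shank",sh.mean(0),v,np.degrees(np.arccos(v[2])),np.degrees(np.arctan2(v[1],v[0])))
# grip: dark points in mug, top view
k=(A[0][1].max(1)<60)&(np.hypot(*(A[0][0][:,:2]-m).T)<.037);g=A[0][0][k];print("grip",k.sum(),g.mean(0),g.min(0),g.max(0))
for n,b in(("box",(235,115,265,152)),("tin",(168,215,196,242))):
    Q,Cq,_=cloud(t,b);z=Q[:,2];kk=z>(.02 if n=="tin" else .028);print(n,Q[kk].min(0),Q[kk].max(0))
E
```

```text
tip tri [[0.48751562 0.11409391 0.16122617 0.00111984]]
rim [0.5352791  0.15358403 0.03885281] 0.10925532113007344 182
handle az 94 -120.14424921732713 [-124.53332532 -116.24039769] 0.08157273656666632
shank [0.4956146  0.12095105 0.14473084] [-0.4360361  -0.34264209  0.83214717] 33.68005935963576 -141.83933735337533
grip 68 [0.54108977 0.1594835  0.06547183] [0.5191869  0.14141664 0.02974379] [0.56069538 0.17606455 0.09064445]
box [0.66691652 0.1210995  0.02807966] [0.76607735 0.18941812 0.04406454]
tin [0.37936997 0.33504986 0.02002509] [0.44644593 0.41094639 0.05103959]
```

```bash
cat >> h.py <<'E'
def pose(s): return np.array(s["position"]),Ro.from_euler("xyz",s["tcp_rot"],degrees=True)
def axes(tz,ty):
    tz=np.array(tz,float);tz/=np.linalg.norm(tz);ty=np.array(ty,float);ty-=tz*(ty@tz);ty/=np.linalg.norm(ty)
    return Ro.from_matrix(np.c_[np.cross(ty,tz),ty,tz])
def go(ctrl,p,R):
    p0,R0=pose(ctrl.get_state());d=R0.inv().apply(np.array(p)-p0);r=(R0.inv()*R).as_rotvec(degrees=True)
    print("delta",d.round(4),"rot",r.round(2),"rows>=",np.linalg.norm(d)/.0417,np.linalg.norm(r)/7.16)
def tilt(az,t): # tool z tilted t deg from down towards azimuth az
    a,t=np.radians([az,t]);return np.array([np.sin(t)*np.cos(a),np.sin(t)*np.sin(a),-np.cos(t)])
def hy(az): # horizontal tool y for tool-x azimuth az
    a=np.radians(az);return np.array([np.sin(a),-np.cos(a),0])
E
python3 - <<'E'
from h import *;from rig import ctrl
R=axes(tilt(-140,15),hy(40));tz=R.as_matrix()[:,2]
go(ctrl,np.array([.497,.122,.140])-tz*.114,R)
E
```

```text
delta [ 0.5359 -0.5981  0.0062] rot [ -2.62 -14.87 -19.21] rows>= 19.258521975051735 3.41154592050434
```

```bash
python3 -m creep '[[0.085,0.536,-0.598,0.006,-2.6,-14.9,-19.2],[0.085,0.536,-0.598,0.006,-2.6,-14.9,-19.2],[0.085,0.536,-0.598,0.006,-2.6,-14.9,-19.2],[0.085,0.536,-0.598,0.006,-2.6,-14.9,-19.2],[0.085,0.536,-0.598,0.006,-2.6,-14.9,-19.2],[0.085,0.536,-0.598,0.006,-2.6,-14.9,-19.2],[0.085,0.536,-0.598,0.006,-2.6,-14.9,-19.2],[0.085,0.536,-0.598,0.006,-2.6,-14.9,-19.2],[0.085,0.536,-0.598,0.006,-2.6,-14.9,-19.2],[0.085,0.536,-0.598,0.006,-2.6,-14.9,-19.2],[0.085,0.536,-0.598,0.006,-2.6,-14.9,-19.2],[0.085,0.536,-0.598,0.006,-2.6,-14.9,-19.2],[0.085,0.536,-0.598,0.006,-2.6,-14.9,-19.2],[0.085,0.536,-0.598,0.006,-2.6,-14.9,-19.2],[0.085,0.536,-0.598,0.006,-2.6,-14.9,-19.2],[0.085,0.536,-0.598,0.006,-2.6,-14.9,-19.2],[0.085,0.536,-0.598,0.006,-2.6,-14.9,-19.2],[0.085,0.536,-0.598,0.006,-2.6,-14.9,-19.2],[0.085,0.536,-0.598,0.006,-2.6,-14.9,-19.2],[0.085,0.536,-0.598,0.006,-2.6,-14.9,-19.2]]'
python3 - <<'E'
from h import *;from rig import ctrl
R=axes(tilt(-140,15),hy(40));tz=R.as_matrix()[:,2]
go(ctrl,np.array([.497,.122,.140])-tz*.114,R)
print(ctrl.get_state()["qpos"].round(1))
E
```

```text
time_s: 1.77
position: [0.5199, 0.1471, 0.2495]
tcp_rot: [-179.9, 15.0, 40.4]
wrist_force: [-1.2, 0.7, -1.1]
finger_gap: 0.0851
gripper_force: 0.0
delta [-0.0042  0.0045  0.0005] rot [-0.05 -0.03  0.36] rows>= 0.14700727443875797 0.05042922675975074
[  5.7  20.2 -36.6  88.1  14.2  90.6 -82.2]
```

Now a close look with the wrist camera.

```bash
python3 - <<'E'
from h import *;from rig import ctrl
c=snap(ctrl,"wrist","w1");cv2.imwrite("pics/w1.png",c["pixels"][:,:,::-1])
print(c["R"],c["t"],proj(c,[[.4875,.114,.162],[.497,.122,.14],[.5353,.1536,.11]]))
E
```

```text
[[ 0.6466861  -0.76275147 -0.00270006]
 [-0.63807436 -0.54291345  0.54599093]
 [-0.41792128 -0.3513619  -0.83778674]] [-0.22389699  0.31466912  0.61356027] [[293.71414373 252.17819391]
 [293.57467663 217.57313005]
 [294.70907858 133.11520392]]
```

View pics/w1.png

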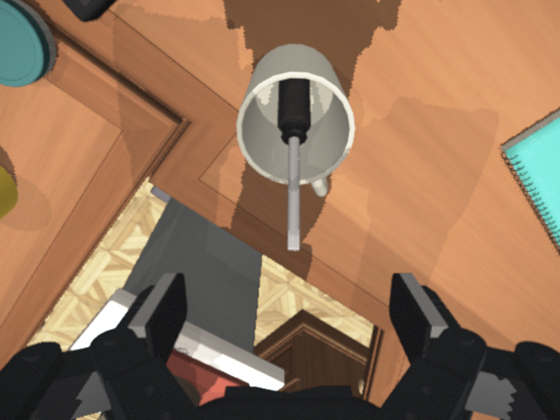

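The wrist view shows the tip at (293,249) and the rim centre near (296,130), both within 3 px of my prediction. The shank is vertical in the image, so the closing direction is right. I'll descend and grip.

```bash
python3 -m creep '[[0.085,-0.004,0.0035,0.03,0,0,0],[0.07,-0.004,0.0035,0.06,0,0,0.3],[0.05,-0.004,0.0035,0.085,0,0,0.3],[0.05,-0.004,0.0035,0.1,0,0,0.3],[0.04,-0.004,0.0035,0.1,0,0,0.3],[0.03,-0.004,0.0035,0.1,0,0,0.3]]'
python3 - <<'E'
from h import *;from rig import ctrl
R=axes(tilt(-140,15),hy(40));tz=R.as_matrix()[:,2]
go(ctrl,np.array([.497,.122,.140])-tz*.014,R)
c=snap(ctrl,"wrist","w2");cv2.imwrite("pics/w2.png",c["pixels"][:,:,::-1])
E
```

```text
time_s: 2.32
position: [0.499, 0.1181, 0.1546]
tcp_rot: [179.9, 15.1, 39.6]
wrist_force: [-0.1, 0.0, 1.1]
finger_gap: 0.0305
gripper_force: 0.0
delta [ 0.0047 -0.0043 -0.0001] rot [ 0.02  0.13 -0.34] rows>= 0.15309789651896247 0.05160348478512043
```

View pics/w2.png

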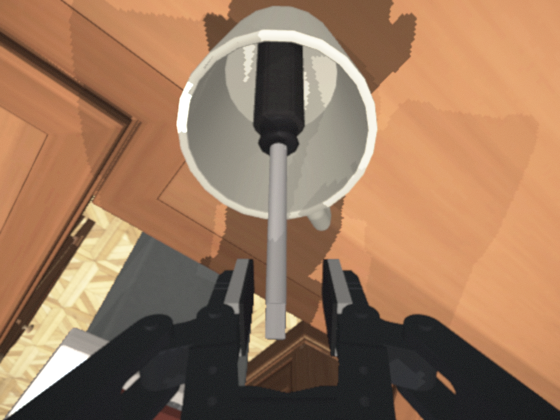

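The shank passes between the pads, slightly left of centre: the shank at column 278 against a middle of about 290. I'll apply the correction and close.

```bash
python3 -m creep '[[0.03,0.0047,-0.0043,0.001,0,0,-0.3],[0.03,0.0047,-0.0043,0.001,0,0,-0.3],[0.0,0.0047,-0.0043,0.001,0,0,-0.3],[0.0,0.0047,-0.0043,0.001,0,0,-0.3],[0.0,0.0047,-0.0043,0.001,0,0,-0.3],[0.0,0.0047,-0.0043,0.001,0,0,-0.3],[0.0,0.0047,-0.0043,0.001,0,0,-0.3],[0.0,0.0047,-0.0043,0.001,0,0,-0.3]]'
python3 - <<'E'
from h import *;from rig import ctrl
p,R=pose(ctrl.get_state());d=np.array([-.383,-.321,.866]);print(p,R.inv().apply(d))
E
```

```text
time_s: 3.03
position: [0.5, 0.1248, 0.1529]
tcp_rot: [179.9, 15.0, 40.0]
wrist_force: [1.2, 0.4, 2.3]
finger_gap: 0.0059
gripper_force: 58.6
[0.50001016 0.12475839 0.1528691 ] [-0.70718416  0.00087919 -0.70680676]
```

```bash
python3 -m creep '[[0,-0.005,0,-0.0087,0,0,0],[0,-0.01,0,-0.0173,0,0,0],[0,-0.015,0,-0.026,0,0,0],[0,-0.02,0,-0.0346,0,0,0],[0,-0.03,0,-0.052,0,0,0],[0,-0.03,0,-0.052,0,0,0]]'
python3 - <<'E'
from h import *;from rig import ctrl
c=snap(ctrl,"wrist","w3");s=snap(ctrl,"scene","s3")
a=cv2.resize(c["pixels"],(560,420));b=cv2.resize(s["pixels"][165:245,225:305],(240,240),interpolation=3);o=np.zeros((420,800,3),np.uint8);o[:,:560]=a;o[:240,560:]=b
cv2.imwrite("pics/w3.png",o[:,:,::-1])
E
```

```text
time_s: 3.53
position: [0.4887, 0.1147, 0.2145]
tcp_rot: [179.8, 14.8, 39.9]
wrist_force: [1.4, 0.8, -1.0]
finger_gap: 0.0066
gripper_force: 58.6
```

View pics/w3.png

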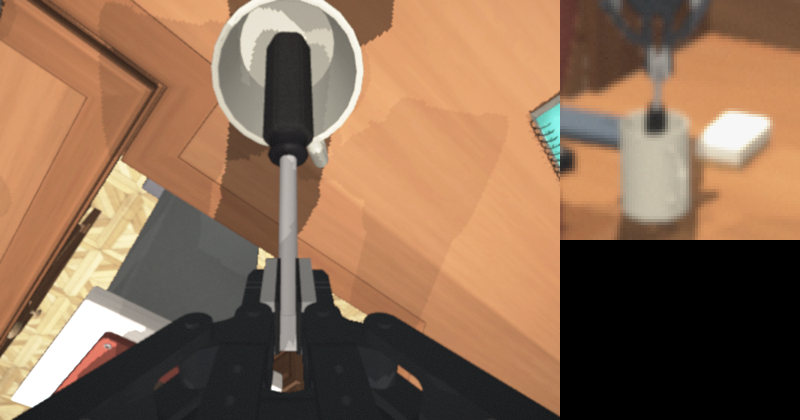

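The driver is held firmly, in line with the pads and rising freely, and the mug stays put. I'll carry on out and up.

```bash
python3 -m creep '[[0,-0.02,0,-0.035,0,0,0],[0,-0.04,0,-0.07,0,0,0],[0,-0.05,0,-0.1,0,0,0],[0,-0.06,0,-0.13,0,0,0],[0,-0.06,0,-0.13,0,0,0]]'
python3 - <<'E'
from h import *;from rig import ctrl
R=axes(tilt(50,45),hy(50));tz=R.as_matrix()[:,2]
go(ctrl,np.array([.46,-.22,.10])-tz*.014,R)
E
```

```text
time_s: 4.05
position: [0.4704, 0.0999, 0.3571]
tcp_rot: [179.7, 14.7, 39.9]
wrist_force: [0.0, 0.1, -0.6]
finger_gap: 0.0061
gripper_force: 58.9
delta [-0.1529  0.239   0.2969] rot [  3.03  59.56 -10.06] rows>= 9.847251970303414 8.447030652539231
```

```bash
python3 -m creep '[[0,-0.153,0.239,0.297,3,59.6,-10],[0,-0.153,0.239,0.297,3,59.6,-10],[0,-0.153,0.239,0.297,3,59.6,-10],[0,-0.153,0.239,0.297,3,59.6,-10],[0,-0.153,0.239,0.297,3,59.6,-10],[0,-0.153,0.239,0.297,3,59.6,-10],[0,-0.153,0.239,0.297,3,59.6,-10],[0,-0.153,0.239,0.297,3,59.6,-10],[0,-0.153,0.239,0.297,3,59.6,-10],[0,-0.153,0.239,0.297,3,59.6,-10],[0,-0.153,0.239,0.297,3,59.6,-10],[0,-0.153,0.239,0.297,3,59.6,-10],[0,-0.153,0.239,0.297,3,59.6,-10]]'
python3 - <<'E'
from h import *;from rig import ctrl
c=snap(ctrl,"top","t4");s=snap(ctrl,"scene","s4")
a=cv2.resize(c["pixels"][150:270,220:380],(400,300),interpolation=3);b=cv2.resize(s["pixels"][160:280,260:420],(400,300),interpolation=3)
cv2.imwrite("pics/t4.png",np.hstack([a,b])[:,:,::-1])
R=axes(tilt(50,45),hy(50));tz=R.as_matrix()[:,2]
go(ctrl,np.array([.46,-.22,.10])-tz*.014,R);print(ctrl.get_state()["qpos"].round(1))
# dark grip points near expected place
P,C,px=cloud(c,(220,150,380,270));k=(P[:,2]>.04)&(P[:,2]<.2)&(np.hypot(P[:,0]-.55,P[:,1]+.12)<.06)
g=P[k];print(len(g),g.mean(0),g.min(0),g.max(0));u,d,v=np.linalg.svd(g-g.mean(0));print(v[0])
E
```

```text
time_s: 5.13
position: [0.4472, -0.234, 0.0975]
tcp_rot: [-179.0, -44.5, 48.7]
wrist_force: [-0.6, 1.6, 0.2]
finger_gap: 0.0066
gripper_force: 58.9
delta [ 0.0079  0.002  -0.0028] rot [-0.26  0.29 -0.53] rows>= 0.20585576977076958 0.09154476439569648
[ 49.3  19.3  -0.3 117.  -50.3  64.2  40.1]
192 [ 0.52948163 -0.1362644   0.09658494] [ 0.50165051 -0.16888793  0.08521095] [ 0.55806467 -0.10533315  0.10489507]
[-0.6494343  -0.75991755  0.02757533]
```

View pics/t4.png

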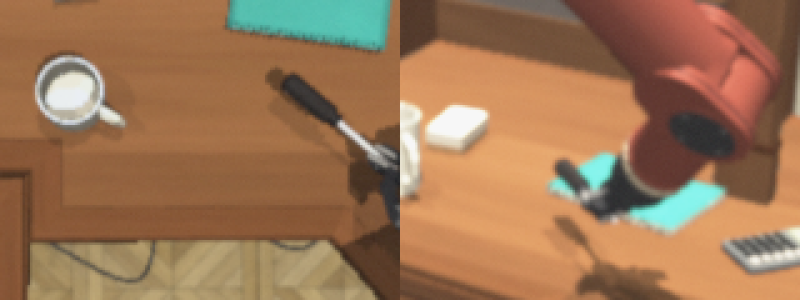

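The top crop shows the grip end at (290,85) and the fingers at (385,160). The mug is upright and empty at (70,92). The driver hangs level with its axis about 86 mm up, so I'll lower it to near contact.

```bash
python3 -m creep '[[0,-0.01,0,0.015,0,0,0],[0,-0.025,0,0.03,0,-1,0],[0,-0.035,0,0.04,0,-2,0],[0,-0.041,0,0.044,0,-3,0],[0,-0.0425,0,0.0455,0,-3,0],[0,-0.0425,0,0.0455,0,-3,0],[0,-0.0425,0,0.0455,0,-3,0]]'
python3 - <<'E'
from h import *;from rig import ctrl
p,R=pose(ctrl.get_state());print("contact pt",p+R.apply([0,0,.014]),"fingertip",p+R.apply([0,0,.025]))
c=snap(ctrl,"top","t5")
P,C,px=cloud(c,(220,150,380,270));k=(P[:,2]>.012)&(C.max(1)<90)&(np.hypot(P[:,0]-.53,P[:,1]+.13)<.05)
g=P[k];print(len(g),g.mean(0),g.min(0),g.max(0));u,d,v=np.linalg.svd(g-g.mean(0));print(v[0])
E
```

```text
time_s: 5.82
position: [0.4523, -0.2268, 0.0438]
tcp_rot: [-179.8, -41.7, 49.8]
wrist_force: [0.2, -0.2, -1.0]
finger_gap: 0.0062
gripper_force: 58.9
contact pt [ 0.45822652 -0.21968078  0.03334511] fingertip [ 0.46291512 -0.21405463  0.02513758]
188 [ 0.52891599 -0.13268322  0.03680862] [ 0.49783482 -0.16845544  0.02489051] [ 0.55935979 -0.10006867  0.04809736]
[-0.63996902 -0.76714256  0.04395377]
```

```bash
python3 -m creep '[[0,-0.003,0,0.0035,0,0,0],[0,-0.006,0,0.007,0,0,0],[0,-0.0075,0,0.0085,0,0,0],[0,-0.0075,0,0.0085,0,0,0]]'
```

```text
time_s: 6.2
position: [0.4516, -0.2269, 0.0309]
tcp_rot: [-179.6, -41.7, 49.7]
wrist_force: [0.2, -0.7, -1.2]
finger_gap: 0.0063
gripper_force: 58.9
```

```bash
python3 -m creep '[[0,-0.001,0,0.0011,0,0,0],[0,-0.002,0,0.0022,0,0,0],[0,-0.002,0,0.0022,0,0,0]]'; python3 - <<'E'
from h import *;from rig import ctrl
p,R=pose(ctrl.get_state());print("contact pt",p+R.apply([0,0,.014]),"fingertip",p+R.apply([0,0,.025]))
c=snap(ctrl,"top","t5")
P,C,px=cloud(c,(220,150,380,270));k=(P[:,2]>.008)&(C.max(1)<90)&(np.hypot(P[:,0]-.53,P[:,1]+.13)<.05)
g=P[k];print(len(g),g.mean(0),g.min(0),g.max(0))
E
```

```text
time_s: 6.45
position: [0.4517, -0.227, 0.0283]
tcp_rot: [-179.6, -41.7, 49.7]
wrist_force: [-1.6, -1.3, 2.0]
finger_gap: 0.0066
gripper_force: 58.7
contact pt [ 0.45770079 -0.21982357  0.0178656 ] fingertip [ 0.46238442 -0.21419482  0.00965701]
187 [ 0.52796582 -0.13327353  0.02420192] [ 0.49658928 -0.16799928  0.00829072] [ 0.55797592 -0.09866433  0.03746984]
```

```bash
python3 -m creep '[[0.012,0,0,0,0,0,0],[0.03,0,0,0,0,0,0],[0.04,0,0,0,0,0,0],[0.04,0,0,-0.005,0,0,0],[0.05,0,0,-0.04,0,0,0],[0.085,0,0,-0.08,0,0,0],[0.085,0.05,0,-0.1,0,-20,0],[0.085,0.08,0,-0.12,0,-42,0],[0.085,0.12,0,-0.14,0,-42,0],[0.085,0.12,0,-0.14,0,-42,0],[0.085,0.12,0,-0.14,0,-42,0],[0.085,0.12,0,-0.14,0,-42,0]]'; python3 - <<'E'
from h import *;from rig import ctrl
snap(ctrl,"wrist","w6");c=snap(ctrl,"top","t6");w=load("w6")
o=np.zeros((420,800,3),np.uint8);o[:,:560]=w["pixels"];o[:180,560:]=cv2.resize(c["pixels"][150:270,220:380],(240,180),interpolation=3)
cv2.imwrite("pics/w6.png",o[:,:,::-1])
E
```

```text
time_s: 7.5
position: [0.4518, -0.2309, 0.217]
tcp_rot: [179.8, -1.8, 49.9]
wrist_force: [-0.6, 0.6, -1.1]
finger_gap: 0.0849
gripper_force: 0.0
```

View pics/w6.png

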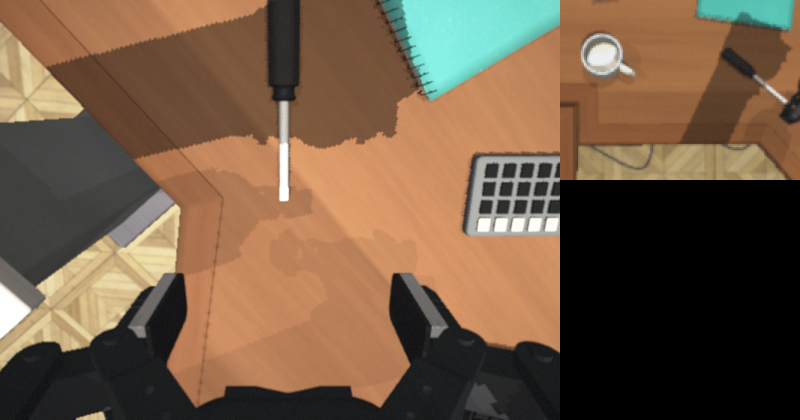

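The wrist view shows the driver lying straight, tip at (284,200) and neck at (284,97), with the calculator well clear at (515,195). Now I'll measure the axis.

```bash
python3 - <<'E'
from h import *;from rig import ctrl
w,t=load("w6"),load("t6")
tip=onz(w,[[284,200]],.009)[0];nk=onz(w,[[284.5,97]],.0125)[0];print("tip",tip,"neck",nk,np.linalg.norm(tip-nk))
P,C,px=cloud(t,(220,150,380,270));k=(P[:,2]>.006)&(P[:,2]<.05)&(C.max(1)<80)&(np.hypot(P[:,0]-.53,P[:,1]+.13)<.06)&((P[:,:2]-tip[:2])@[.64,.767]>.085)
g=P[k][:,:2];m=g.mean(0);u,s,v=np.linalg.svd(g-m);v=v[0]*np.sign(v[0][0]);e=(g-m)@v;print("grip",len(g),m,v,e.min(),e.max(),"butt",m+v*e.max(),"ztop",np.percentile(P[k][:,2],[5,50,95]))
print("tri neck-check, grip top via wrist depth:")
Q,D,_=cloud(w,(265,5,305,90));kk=(D.max(1)<80);print(np.percentile(Q[kk][:,2],[5,50,95]),Q[kk].mean(0))
ax=np.r_[m,.0125]-np.r_[tip[:2],.0125];az=np.degrees(np.arctan2(ax[1],ax[0]));u=ax/np.linalg.norm(ax);print("az",az)
b=np.r_[tip[:2],.0125]+u*.175;c=b-u*.025;R=axes(tilt(az+180,20),hy(az));tz=R.as_matrix()[:,2]
print("butt",b,"contact",c);go(ctrl,c-tz*.118,R);go(ctrl,c-tz*.018,R)
E
```

```text
tip [ 0.44098091 -0.24020525  0.009     ] neck [ 0.50203684 -0.16883533  0.0125    ] 0.09398798689514674
grip 205 [ 0.52790498 -0.13433094] [0.6377747  0.77022297] -0.042987823076876604 0.04026710036975862 butt [ 0.55358632 -0.1033163 ] ztop [0.01425173 0.02309999 0.02951317]
tri neck-check, grip top via wrist depth:
[0.01410355 0.02288298 0.02499303] [ 0.52667977 -0.13811827  0.02124118]
az 50.61359613233752
butt [ 0.55202666 -0.10495052  0.0125    ] contact [ 0.53616298 -0.12427262  0.0125    ]
delta [ 0.1695 -0.0008  0.0965] rot [ -0.15 -21.87  -0.17] rows>= 4.678697661941625 3.0547337075771748
delta [ 0.1323 -0.0005  0.1893] rot [ -0.15 -21.87  -0.17] rows>= 5.53904428234193 3.0547337075771748
```

```bash
python3 -m creep '[[0.085,0.04,0,0.02,0,-7,0],[0.085,0.075,0,0.04,0,-14,0],[0.07,0.11,0,0.06,0,-21.8,0],[0.06,0.14,0,0.08,0,-21.8,0],[0.06,0.1695,-0.0008,0.0965,0,-21.8,0],[0.06,0.1695,-0.0008,0.0965,0,-21.8,0],[0.06,0.157,-0.0008,0.128,0,-21.8,0],[0.06,0.145,-0.0007,0.158,0,-21.8,0],[0.06,0.139,-0.0006,0.174,0,-21.8,0],[0.06,0.139,-0.0006,0.174,0,-21.8,0]]'; python3 - <<'E'
from h import *;from rig import ctrl
c=np.array([.53616298,-.12427262,.0125]);az=50.6;R=axes(tilt(az+180,20),hy(az));tz=R.as_matrix()[:,2];go(ctrl,c-tz*.018,R)
w=snap(ctrl,"wrist","w7");cv2.imwrite("pics/w7.png",w["pixels"][:,:,::-1])
E
```

```text
time_s: 8.43
position: [0.5375, -0.1208, 0.0396]
tcp_rot: [-179.2, 20.0, 50.0]
wrist_force: [-0.3, 0.5, -0.6]
finger_gap: 0.0597
gripper_force: 0.0
delta [0.006  0.0013 0.0087] rot [-1.02  0.02 -0.55] rows>= 0.2545676557852979 0.16165026965113333
```

View pics/w7.png

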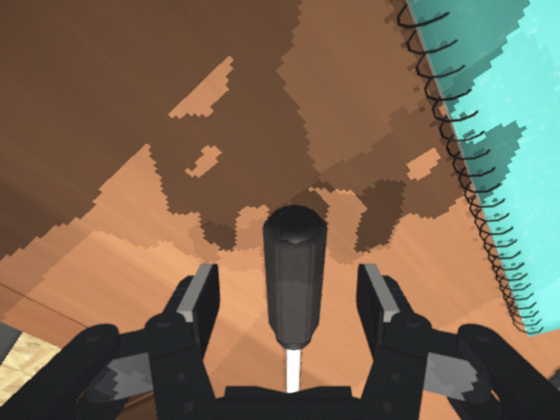

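The grip is centred between the pads, with the butt at (295,215) and the pads at 218 and 358. I'll re-read the settled pose before the last centimetre.

```bash
python3 -m creep '[[0.05,0,0,0,0,0,0],[0.05,0,0,0,0,0,0]]'; python3 - <<'E'
from h import *;from rig import ctrl
c=np.array([.53616298,-.12427262,.0125]);az=50.6;R=axes(tilt(az+180,20),hy(az));tz=R.as_matrix()[:,2];go(ctrl,c-tz*.018,R)
E
```

```text
time_s: 8.65
position: [0.5432, -0.1181, 0.0452]
tcp_rot: [-179.7, 19.6, 50.0]
wrist_force: [-0.6, 0.6, 0.7]
finger_gap: 0.0499
gripper_force: 0.0
delta [ 0.0024 -0.0014  0.016 ] rot [-0.46 -0.36 -0.53] rows>= 0.38853185166548626 0.1097750752088471
```

```bash
python3 -m creep '[[0.05,0.001,0,0.008,0,0,0],[0.045,0.001,0,0.0155,0,0,0],[0.04,0.001,0,0.0155,0,0,0],[0.03,0.001,0,0.0155,0,0,0],[0.0,0.001,0,0.0155,0,0,0],[0.0,0.001,0,0.0155,0,0,0],[0.0,0.001,0,0.0155,0,0,0],[0.0,0.001,0,0.0155,0,0,0]]'
python3 - <<'E'
from h import *;from rig import ctrl
p,R=pose(ctrl.get_state());print("contact",p+R.apply([0,0,.018]),R.inv().apply([-.635,-.773,0]))
E
```

```text
time_s: 9.32
position: [0.5396, -0.1212, 0.029]
tcp_rot: [-179.7, 19.7, 50.1]
wrist_force: [-0.8, -0.3, 0.0]
finger_gap: 0.0264
gripper_force: 58.9
contact [ 0.53558033 -0.12576161  0.01207054] [-0.94155369  0.01063499  0.33781288]
```

Gripped at 26 mm. I'll lift and work out the insertion poses.

```bash
python3 -m creep '[[0,-0.01,0,-0.027,0,0,0],[0,-0.023,0,-0.064,0,0,0],[0,-0.037,0,-0.1,0,0,0],[0,-0.05,0,-0.138,0,0,0],[0,-0.064,0,-0.175,0,0,0],[0,-0.07,0,-0.19,0,0,0],[0,-0.07,0,-0.19,0,0,0]]'
cat >> h.py <<'E'
M=np.array([.5353,.1536,0]);H=np.array([np.cos(np.radians(-120)),np.sin(np.radians(-120)),0]);Z=np.array([0,0,1.])
def ins(th,ht,z,dt=(-.9416,.338),L=.150,c=.018):
    th=np.radians(th);d=H*np.sin(th)-Z*np.cos(th);n=-H*np.cos(th)-Z*np.sin(th)
    tz=dt[1]*d-dt[0]*n;tx=dt[0]*d+dt[1]*n;R=Ro.from_matrix(np.c_[tx,np.cross(tz,tx),tz])
    tip=M+H*ht+Z*z;return tip-d*L-tz*c,R
E
python3 - <<'E'
from h import *;from rig import ctrl
p,R=pose(ctrl.get_state());print(p,p+R.apply([0,0,.018])+.15*R.apply([-.9416,0,.338]))
P,Q=ins(22,-.010,.15);print(P,Q.as_euler("xyz",degrees=True));go(ctrl,P,Q)
E
```

```text
time_s: 9.9
position: [0.5411, -0.1233, 0.2363]
tcp_rot: [179.9, 19.5, 49.9]
wrist_force: [-0.1, 0.3, -1.0]
finger_gap: 0.0261
gripper_force: 59.3
[ 0.54110885 -0.12334395  0.23634242] [ 0.44074146 -0.24285765  0.21869906]
[0.56167772 0.19928755 0.3010677 ] [180.         -48.25371625  60.        ]
delta [ 0.2237 -0.1917 -0.1481] rot [  2.71  67.57 -10.29] rows>= 7.906527019350135 9.552948660255856
```

```bash
python3 -m creep '[[0,0.02,-0.02,-0.03,0,6.5,-1],[0,0.045,-0.04,-0.045,0,13,-2],[0,0.067,-0.057,-0.06,0.8,20,-3],[0,0.09,-0.077,-0.075,1,27,-4],[0,0.112,-0.096,-0.09,1.3,34,-5],[0,0.134,-0.115,-0.105,1.6,41,-6],[0,0.157,-0.134,-0.12,1.9,47,-7],[0,0.18,-0.154,-0.135,2.2,54,-8],[0,0.2,-0.175,-0.145,2.5,61,-9],[0,0.2237,-0.1917,-0.148,2.7,67.6,-10.3],[0,0.2237,-0.1917,-0.148,2.7,67.6,-10.3],[0,0.2237,-0.1917,-0.148,2.7,67.6,-10.3],[0,0.2237,-0.1917,-0.148,2.7,67.6,-10.3]]'
python3 - <<'E'
from h import *;from rig import ctrl
P,Q=ins(22,-.010,.15);go(ctrl,P,Q);print(ctrl.get_state()["qpos"].round(1))
c=snap(ctrl,"top","t8");s=snap(ctrl,"scene","s8")
a=cv2.resize(c["pixels"][150:225,215:290],(400,400),interpolation=3);b=cv2.resize(s["pixels"][155:255,210:310],(400,400),interpolation=3)
cv2.imwrite("pics/t8.png",np.hstack([a,b])[:,:,::-1])
p,R=pose(ctrl.get_state());tip=p+R.apply([0,0,.018])+.15*R.apply([-.9416,0,.338]);print(tip,proj(c,tip),proj(s,tip))
E
```

```text
time_s: 10.98
position: [0.5601, 0.1985, 0.2953]
tcp_rot: [-179.3, -47.9, 59.5]
wrist_force: [0.1, -0.6, -0.7]
finger_gap: 0.0259
gripper_force: 59.4
delta [ 0.0053  0.0009 -0.0028] rot [-0.28  0.34 -0.36] rows>= 0.14453225955517637 0.07951196922628573
[ 15.3  -1.8 -18.1 116.6 -55.5  50.2  -1.4]
[0.53833461 0.16134629 0.14554352] [[244.24070535 183.27002286]] [[254.15606974 195.52730126]]
```

View pics/t8.png

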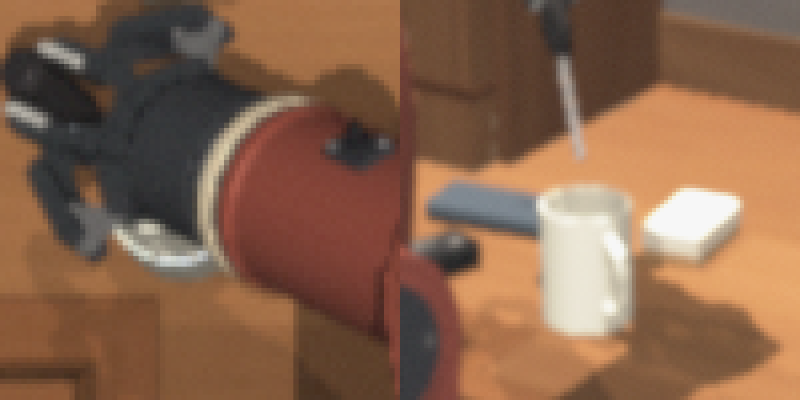

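The tip is seen at scene pixel (255.5,194.3) against a predicted (254.2,195.5), straight above the mouth. I'll compute the insertion legs from the commanded pose.

```bash
python3 - <<'E'
from h import *
P0,Q0=ins(22,-.010,.15)
for a in((22,-.013,.112),(22,.0255,.015),(22,.0275,.009)):
    P,Q=ins(*a);print(a,Q0.inv().apply(P-P0).round(4),(Q0.inv()*Q).as_rotvec(degrees=True).round(2),P)
E
```

```text
(22, -0.013, 0.112) [-0.0264 -0.      0.0275] [0. 0. 0.] [0.56317772 0.20188563 0.2630677 ]
(22, 0.0255, 0.015) [-0.1244 -0.      0.0634] [0. 0. 0.] [0.54392772 0.16854365 0.1660677 ]
(22, 0.0275, 0.009) [-0.1302 -0.      0.0659] [0. 0. 0.] [0.54292772 0.1668116  0.1600677 ]
```

```bash
python3 -m creep '[[0,-0.013,0,0.014,0,0,0],[0,-0.0264,0,0.0275,0,0,0],[0,-0.0264,0,0.0275,0,0,0],[0,-0.05,0,0.036,0,0,0],[0,-0.075,0,0.045,0,0,0],[0,-0.1,0,0.054,0,0,0],[0,-0.115,0,0.06,0,0,0],[0,-0.1244,0,0.0634,0,0,0],[0,-0.1244,0,0.0634,0,0,0],[0,-0.1244,0,0.0634,0,0,0]]'
python3 - <<'E'
from h import *;from rig import ctrl
for a in((22,.0255,.015),(22,.0275,.009),(26,.030,.0065),(27,.031,.006)):
    go(ctrl,*ins(*a))
E
```

```text
time_s: 11.92
position: [0.5422, 0.1684, 0.1621]
tcp_rot: [-179.4, -48.1, 59.5]
wrist_force: [-0.1, 0.3, -0.6]
finger_gap: 0.0261
gripper_force: 59.4
delta [ 0.0036  0.0014 -0.002 ] rot [-0.25  0.15 -0.31] rows>= 0.10382482351068517 0.05921558357707405
delta [-0.0022  0.0014  0.0005] rot [-0.25  0.15 -0.31] rows>= 0.06394356855377725 0.05921558357707405
delta [-0.0013  0.0014  0.0104] rot [-0.26 -3.85 -0.3 ] rows>= 0.2526919777565152 0.5409260753766189
delta [-0.0013  0.0015  0.0125] rot [-0.26 -4.85 -0.3 ] rows>= 0.303340051467406 0.6800040802200846
```

```bash
python3 -m creep '[[0,-0.001,0,0.005,0,-1.5,0],[0,-0.002,0,0.009,0,-3,0],[0,-0.003,0,0.0115,0,-4,0],[0,-0.003,0,0.0115,0,-4,0],[0,-0.003,0,0.0115,0,-4,0]]'
python3 - <<'E'
from h import *;from rig import ctrl
p,R=pose(ctrl.get_state());d=R.apply([-.9416,0,.338]);tip=p+R.apply([0,0,.018])+.15*d;print("tip h",(tip-M)@H,tip[2],"tilt",np.degrees(np.arccos(-d[2])),"axis at rim",((tip-M)-d*(tip[2]-.11)/d[2])@H)
print("down in tool",R.inv().apply([0,0,-1]),"-h",R.inv().apply(-H))
E
```

```text
time_s: 12.33
position: [0.5455, 0.1749, 0.1529]
tcp_rot: [-179.6, -44.2, 59.8]
wrist_force: [0.0, 0.4, -0.5]
finger_gap: 0.026
gripper_force: 59.4
tip h 0.02982396557175566 0.005159856457950612 tilt 26.02566432099929 axis at rim -0.02147954301654068
down in tool [-0.69689924  0.00498866  0.7171517 ] -h [0.71716426 0.0011909  0.69690315]
```

```bash
python3 -m creep '[[0,-0.0007,0,0.0007,0,0,0],[0,-0.0014,0,0.0014,0,0,0],[0,-0.0014,0,0.0014,0,0,0]]'; python3 -m creep '[[0,-0.0007,0,0.0007,0,0,0],[0,-0.0014,0,0.0014,0,0,0],[0,-0.0014,0,0.0014,0,0,0]]'
```

```text
time_s: 12.58
position: [0.5451, 0.1744, 0.1499]
tcp_rot: [-179.5, -44.2, 59.6]
wrist_force: [1.1, 1.4, 2.8]
finger_gap: 0.0261
gripper_force: 59.5
time_s: 12.83
position: [0.5458, 0.1752, 0.149]
tcp_rot: [-179.5, -44.3, 59.7]
wrist_force: [1.5, 2.5, 8.7]
finger_gap: 0.0259
gripper_force: 59.7
```

The tip stands on the floor at about 9 N. I'll ease off and tilt about the tip until the grip meets the rim.

```bash
python3 -m creep '[[0,0.0016,0,0.0005,0,-0.5,0],[0,0.002,0,0.0016,0,-1,0],[0,0.0024,0,0.0027,0,-1.5,0],[0,0.0024,0,0.0027,0,-1.5,0]]'; python3 - <<'E'
from h import *;from rig import ctrl
p,R=pose(ctrl.get_state());d=R.apply([-.9416,0,.338]);tip=p+R.apply([0,0,.018])+.15*d;print("tip h",(tip-M)@H,tip[2],"tilt",np.degrees(np.arccos(-d[2])),"axis at rim",((tip-M)-d*(tip[2]-.11)/d[2])@H)
s=snap(ctrl,"scene","s9");c=snap(ctrl,"wrist","w9");o=np.zeros((420,800,3),np.uint8);o[:,:560]=c["pixels"];o[:240,560:]=cv2.resize(s["pixels"][165:245,225:305],(240,240),interpolation=3);cv2.imwrite("pics/w9.png",o[:,:,::-1])
E
```

```text
time_s: 13.17
position: [0.5477, 0.1782, 0.1491]
tcp_rot: [-179.6, -42.7, 59.8]
wrist_force: [-2.4, -0.4, 12.4]
finger_gap: 0.0263
gripper_force: 60.2
tip h 0.029625326746264256 0.0027751410740577964 tilt 27.485940268696336 axis at rim -0.026268257342765004
```

View pics/w9.png

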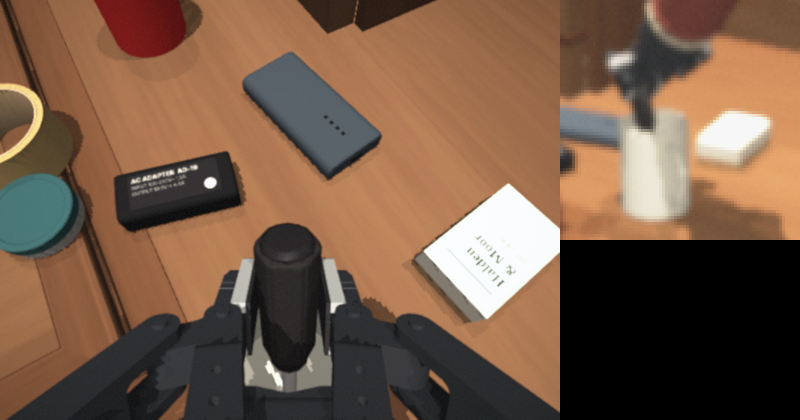

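The wrist view shows the grip seated, butt at (288,235), and the side force has reversed, so the grip rests on the rim. The box and tin are untouched. I'll ease the load, open, and back out along the tool axis.

```bash
python3 -m creep '[[0,0.0004,0,-0.0004,0,0,0],[0,0.0007,0,-0.0007,0,0,0],[0.028,0.0007,0,-0.0007,0,0,0],[0.03,0.0007,0,-0.0007,0,0,0],[0.035,0.0007,0,-0.0007,0,0,0],[0.045,0.0007,0,-0.0007,0,0,0],[0.05,0.0007,0,-0.0007,0,0,0],[0.05,0.0007,0,-0.0007,0,0,0]]' && python3 -m creep '[[0.05,0,0,-0.01,0,0,0],[0.05,0,0,-0.03,0,0,0],[0.06,0,0,-0.06,0,0,0],[0.07,0,0,-0.1,0,0,0],[0.07,0.03,0,-0.13,0,0,0],[0.07,0.06,0,-0.16,0,0,0],[0.07,0.06,0,-0.16,0,0,0],[0.07,0.06,0,-0.16,0,0,0]]'
python3 - <<'E'
from h import *;from rig import ctrl
s=snap(ctrl,"scene","s10");c=snap(ctrl,"wrist","w10");o=np.zeros((420,800,3),np.uint8);o[:,:560]=c["pixels"];o[:240,560:]=cv2.resize(s["pixels"][165:245,225:305],(240,240),interpolation=3);cv2.imwrite("pics/w10.png",o[:,:,::-1])
P,C,_=cloud(c,(100,150,460,420))
k=(abs(P[:,2]-.109)<.004)&(C.min(1)>120);print("rim mean",len(P[k]),P[k].mean(0),P[k].min(0),P[k].max(0))
k=(C.max(1)<75)&(P[:,2]>.1)&(P[:,2]<.2)&(np.hypot(P[:,0]-.56,P[:,1]-.19)<.07);g=P[k];print("grip",k.sum(),g.mean(0),g.max(0),np.degrees(np.arctan2(*(g.mean(0)-M)[[1,0]])))
E
```

```text
time_s: 13.93
position: [0.5462, 0.1775, 0.1477]
tcp_rot: [-179.4, -42.6, 59.6]
wrist_force: [-0.0, -0.2, 0.7]
finger_gap: 0.05
gripper_force: 0.0
time_s: 14.6
position: [0.5162, 0.1209, 0.3099]
tcp_rot: [-179.9, -42.7, 59.9]
wrist_force: [-0.5, 0.4, -0.4]
finger_gap: 0.0702
gripper_force: 0.0
rim mean 1072 [0.53178514 0.14718107 0.10859455] [0.49424544 0.11214328 0.10501015] [0.5757648  0.19384456 0.11116415]
grip 1785 [0.54854809 0.17802528 0.14026903] [0.56825231 0.20304083 0.1651764 ] 61.52491947128845
```

View pics/w10.png

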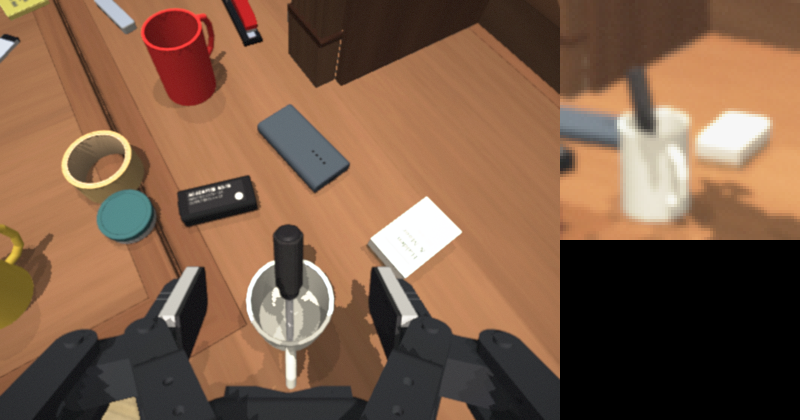

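The driver leans blade down at azimuth 61°, opposite the handle at -120°, with the butt at (288,232) and the handle free at (291,368). The mug has not moved, and nothing touches the robot.

```bash
python3 -c "
from rig import ctrl
print(ctrl.finish_job())"
```

```text
the job is handed in; nothing more can be done
None
```

I handed the job in at about 15 s: I laid the screwdriver on the free worktop and let go, then lowered it back into the mug blade down, leaning opposite the free handle, with no sign that the mug or the other items moved.

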